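# Bench check of the roller-door key switch

## Task

The roller door's control station is on the bench for a check before it goes back on the wall. First free its stop knob: press it down, turn it clockwise as far as it goes and let it spring up again. Then take the flat-handled switch key from the wooden key block, push it fully home in the key switch, wiggling it past the sticky pins rather than forcing it, turn it clockwise about a quarter turn to its stop, and finish with the fingers still holding it there, because the switch is sprung and runs the door only while the key is held over; do not disturb the T-handled key, the oil can or the masking tape.

Things in the scene. Friction and masses are not known exactly. Their poses are not given: they have to be found in the camera images.
- keyway (a point): Centre of the key switch's face, 82 mm above the bench: brass plug with a slot in a round steel boss (46 mm across, 12 tall) on the right half of the grey control station (240 x 130 x 70 mm, fixed). z up out of the slot, x along the slot's long side; it turns with the plug. Slot 14.4 x 6.8 mm, 38 mm deep, with a 2 mm bevel round its mouth.
- plug (a joint): Turn of the key switch's plug, rad: 0 at rest, growing clockwise seen from above, to a stop at 1.45. Sprung back to 0 (0.03 N m at rest, 0.1 N m at the stop). A home key has about 0.15 rad of play in the slot. Locked (but for 0.06 rad of play) by a sprung pin (1.5 to 3.5 N) in the bottom of the slot until the key is within 2 mm of home.
- stop_grip (a point): Centre of the stop knob's grip bar, on the left-hand half of the station, 120 mm from the keyway; 110 mm above the bench when up. Black knob, disc 48 mm across, on it a bar 44 mm long (along this x), 12 mm thick (y) and 23 mm tall whose top is 7 mm above this point. z up; turns and sinks with the knob.
- stop_knob (a joint): Turn of the stop knob, rad: 0 at stop, growing clockwise seen from above, 1.05 (its limit) at run. It turns only while pressed down 5 mm or more, and rises again only within about 0.08 of either end.
- stop_press (a joint): How far the stop knob is pressed down, m: 0 up, 0.007 at the bottom; a spring pushes it up with 4 N (up) to 8 N (down).
- switch_key: Key upright in a slot of the wooden key block (104 x 50 x 45 mm, fixed). Origin: underside of its round flange (24 mm across, 3 thick), resting on the block. z up. Below: blade 12 mm (x) by 5 mm (y), 34 mm long. Above: flat black handle 32 (x) by 10 (y), from 8 to 46 mm up, wire eye to 55. Same after a half turn. Home when the flange lies on the plug's face, x along the keyway's x. 40 to 85 g.
- tee_key: Another key in the block's other slot, all steel with a T-bar 50 mm long, 48 mm above its flange; not wanted, leave it. The two slots are 56 mm apart, and either key may stand in either. Origin and axes as for the switch key.
- pin_a: Sticky pin of the key switch, a wedge 5 mm wide on the keyway's +y side, 10 mm below the mouth, 3.5 mm to +x. Origin: tip of its nose, which stands 1.9 mm into the blade's path. It slides aside along y and stays where pushed (2.5 N of friction). A straight push jams on a facing pair of pins; moving the key 1 mm to and fro along y, or twisting it, while bearing down lightly works them aside.
- pin_b: Like pin_a, facing it from the keyway's -y side.
- pin_c: Like pin_a, on the +y side, 19 mm below the mouth and 3.5 mm to -x.
- pin_d: Like pin_c, facing it from the -y side.
- oil_can: Bystander: pump oil can 79 mm wide, 152 mm tall, standing right of and behind the station. Origin under its centre.
- masking_tape: Bystander: roll of masking tape, 94 mm across, 24 mm tall, flat on the bench, on the side of the station where the key block is not. Origin under its centre.
Things that resemble listed ones, but are neither listed nor needed, are in the scene too. Leave any orange or red look-alike of the switch_key alone.

How it is judged:
By the outcome, as a careful person would: the job done as asked, in the order asked, and still so for the second after the job is handed in, while the arm keeps its last pose, push and grip.
It also fails if it takes over 72 s, if anything falls off the work surface, if the arm or the gripper's body presses on something with over 40 N, if the wrist force passes 120 N, or if a joint passes its speed limit or range.

## Robot

A 6-joint arm with a two-finger parallel gripper is mounted at the origin on a cart in front of the work surface, level with it; the furniture and walls round the work are solid. World frame = base frame: x ahead of the robot, y to its left, z up, the work surface at z = 0. Lengths are in mm, angles in rad, forces in N, time in s.
With the tool pointing down it reaches from about 350 to 975 mm from the base axis. Payload 4.9 kg.
Tool frame: the origin (TCP) lies midway between the tips of the shut fingers; the grasp point (between the pads) lies 19 mm behind it; z points along the fingers, y is the line along which they close (so a half turn about z gives the same grasp; the last joint's range is limited). The gripper opens to 85 mm and grips with 20 to 120 N. Pads are 22 mm wide; open, the fingers measure 114 mm over their backs; the gripper's body (76 mm by 85 mm) begins 54 mm behind the grasp point. The pads swing forward as they close: fully open they stand 13 mm farther back than shut.
Start: joints at [1.229, 0.053, 1.613, -0, 1.476, -0.119], TCP at [138.092, 609.534, 231.304] pointing down, gripper open.
Joint ranges: [-3.01, 3.01], [-1.01, 2.22], [0.06, 2.58], [-1.02, 4.17], [0.09, 2.62], [-3.14, 3.14]. Speed limits (rad/s): [2.57, 2.57, 3.14, 3.14, 3.14, 3.14].

## Interface

Orientations are given as a rotation vector (axis times angle).
In Python, from station import env gives the robot as it stands. The module is installed in compiled form; this text tells all that it offers.
- The arm moves only by the tool arm_command, never from a script. Its argument "moves" is a list of rows, each an object with "offset": the shift along the tool's x, y, z in mm, a list of three; "angular": the turn, a rotation vector about the tool's x, y, z in degrees, a list of three; "jaw": the closure in counts, from 0 (fully open) to 255 (shut). A call has 1 to 20 rows; each row is the pose to reach, as a shift and turn from the pose commanded when the call began, along the tool's axes at that moment; what a row does not reach only later rows make up. A row lasts 1/8 s, in which the tool goes at most 62.5 mm and 10.7 degrees, less where a joint would pass 70% of its speed; a pose out of reach is approached as far as the arm can. A call with a gripper value outside its range is refused whole. The fingers move at their own pace and stop on an object; "force" is the grip in N (left out, the last holds). Time passes only in rows, so rows that repeat a pose let the fingers close. It gives the time, the measured TCP pose, the force, the opening and the grip force at its end, in the units of the state.
- env.get_obs(): the state, without advancing time (a new reading comes with each control period).
- env.read_camera(name): name is "side" or "top" or "wrist"; returns the picture (384x512x3 uint8, red, green, blue); there is no depth.
- env.calibration(name): a dict with "camera_matrix" (3x3 intrinsics, pixels), "R" (3x3) and "t" (3): a world point X has camera coordinates R X + t. Camera axes: x right, y down, z forward; pixel columns grow to the right and rows downward; lengths in mm; the calibration is good to about 2 mm. A picture is of the moment at which its call begins: read the wrist's pose just before it. calibration takes no time and is no camera call; for the wrist camera it gives the pose at the moment of the call.
- env.finish_job(): hands the job in; it is judged then, once.
The state is a dict: "clock": time; "joint_pos": joint angles; "joint_velocities": joint speeds; "joint_efforts": joint torques, N m; "tool_pos": TCP position; "eef_rot": TCP orientation; "ft_force": force on the tool from outside, world axes, zero at the start; "torque": the same for the moment, N m; "gripper_width": finger opening in mm; "gripper_force": force on a finger pad.
Only numpy, scipy, OpenCV 4.12 (cv2) and the standard library are available. Lean on these libraries where they do the work, as an engineer would, in place of code of your own. Each camera call takes 0.05 s, during which the arm holds its last target. There are 200 camera calls.

## Working session

There is one attempt and no reset: what is moved stays moved. The work goes in short steps, Python scripts to look and compute and a tool call to move; the robot and the scene stay as the last step left them, time stands still between calls to the robot, and variables do not carry over. Pictures are saved under pics/ and viewed, at most 10 in all, crops included, and the job is handed in when it is done.

Besides the shell and the picture viewer there is one more tool, called after ">>>" in YAML: its name, and indented under it one key for each argument. arm_command: Moves the arm, as the interface text tells. Its arguments: {"type":"object","properties":{"moves":{"type":"array"},"force":{"type":"number"}},"required":["moves"]}

```bash
mkdir -p pics; cat > h.py <<'E'
import numpy as np, cv2
from scipy.spatial.transform import Rotation as Ro
from station import env
def snap(n,f,crop=None,s=1):
    im=env.read_camera(n)[:,:,::-1].copy()
    if crop: a,b,c,d=crop; im=im[b:d,a:c]
    if s!=1: im=cv2.resize(im,None,fx=s,fy=s,interpolation=cv2.INTER_CUBIC)
    cv2.imwrite('pics/'+f,im); return im
def px2w(n,u,v,z,cal=None):
    c=cal or env.calibration(n); K,R,t=[np.array(c[k],float) for k in('camera_matrix','R','t')]
    d=R.T@np.linalg.solve(K,[u,v,1.]); o=-R.T@t.ravel()
    return o+d*(z-o[2])/d[2]
def w2px(n,X,cal=None):
    c=cal or env.calibration(n); K,R,t=[np.array(c[k],float) for k in('camera_matrix','R','t')]
    p=K@(R@np.array(X,float)+t.ravel()); return p[:2]/p[2]
def st():
    o=env.get_obs(); print({k:np.round(v,3) for k,v in o.items() if k not in('joint_velocities','joint_efforts')}); return o
E
python3 - <<'E'
from h import *
o=st(); print(Ro.from_rotvec(o['eef_rot']).as_matrix().round(3))
a=snap('top','a.png');b=snap('side','b.png')
cv2.imwrite('pics/ab.png',cv2.resize(np.vstack([a,b]),None,fx=.78,fy=.78)) 
for n in('top','side','wrist'):
    c=env.calibration(n); R=np.array(c['R']);print(n,np.round(-R.T@np.array(c['t']).ravel()),R.round(2).tolist(),np.round(c['camera_matrix'][0][0]))
E
```

```text
{'clock': np.float64(0.0), 'joint_pos': array([ 1.229,  0.053,  1.614,  0.   ,  1.476, -0.119]), 'tool_pos': array([137.878, 608.966, 230.07 ]), 'eef_rot': array([-3.490e-01, -3.122e+00,  3.000e-03]), 'ft_force': array([-0.763,  0.097,  0.901]), 'torque': array([ 0.029, -0.008,  0.052]), 'gripper_force': np.float64(0.0), 'gripper_width': np.float64(85.23)}
[[-0.975  0.221 -0.001]
 [ 0.221  0.975 -0.002]
 [ 0.    -0.002 -1.   ]]
top [468.  24. 952.] [[0.01, -1.0, 0.0], [-1.0, -0.01, -0.09], [0.09, -0.0, -1.0]] 354.0
side [337. 920. 524.] [[-0.98, -0.2, 0.02], [-0.1, 0.4, -0.91], [0.18, -0.9, -0.41]] 434.0
wrist [ 62. 627. 373.] [[0.22, 0.98, -0.0], [0.93, -0.21, 0.31], [0.3, -0.07, -0.95]] 325.0
```

View pics/a.png

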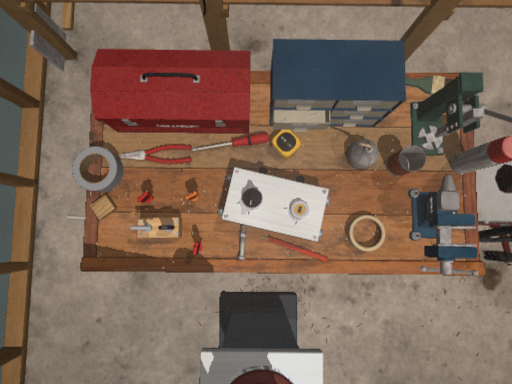

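View pics/b.png

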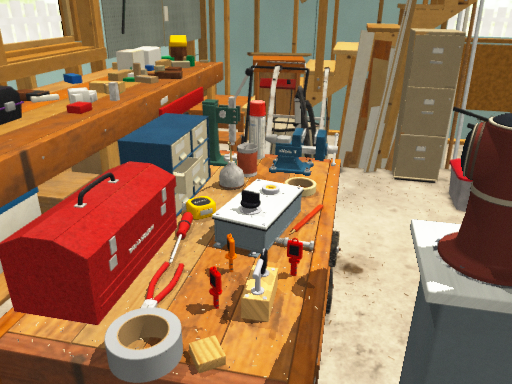

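The top view shows the station (275,204) with the knob at (252,198) and key switch at (299,209), and the key block at (158,228). The candidates are a black handle at (165,228), a steel T-bar at (141,228), and red or orange look-alikes at (145,197), (192,196) and (197,247). The black-handled key in the block fits the description. Next is one enlarged crop to confirm it.

```bash
python3 - <<'E'
from h import *
a=cv2.imread('pics/a.png');b=cv2.imread('pics/b.png')
f=lambda im,x,y,w,h,s:cv2.resize(im[y:y+h,x:x+w],None,fx=s,fy=s,interpolation=cv2.INTER_CUBIC)
A=f(a,215,160,125,90,5.12)[:, :640]; 
c1=f(a,120,205,75,42,5.3)[:222,:397]; c2=f(b,225,240,80,90,5)[:,:]
top=np.zeros((600,800,3),np.uint8)
A=f(a,215,160,125,90,4); top[:360,:500]=A
B=f(a,125,208,65,40,7); B=f(a,125,205,62,30,8); top[360:600,:496]=B
C=f(b,230,245,60,85,5); top[:425,500:800]=C
cv2.imwrite('pics/c.png',top)
E
```

```text
(no output)
```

View pics/c.png

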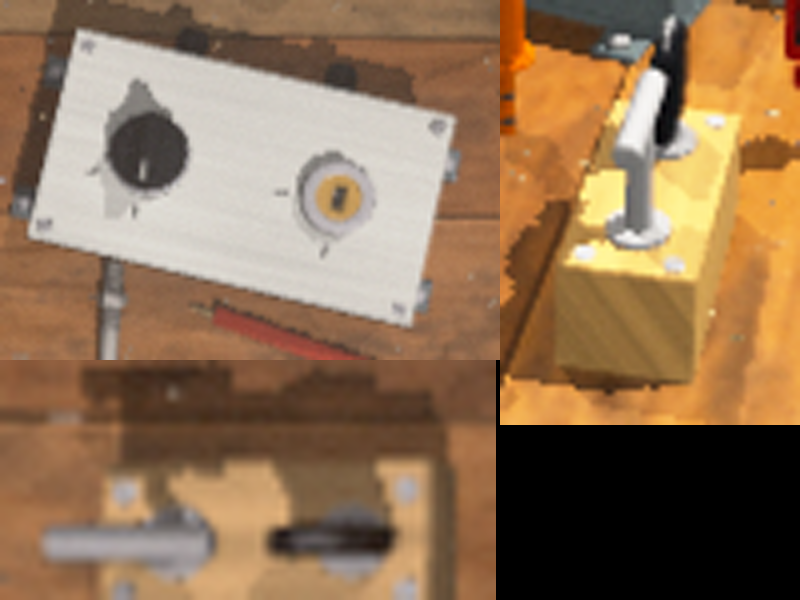

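The crop shows the black flat-handled key standing at about (166,228) in the block's right slot and the T-bar key in the left slot. The keyway is at (300,208.8) with its slot nearly vertical in the image, and the knob is at (251.8,197.5). The black key in the block is the one wanted.

```bash
python3 - <<'E'
from h import *
f=lambda x,y:(215+x/4,160+y/4); g=lambda x,y:(125+x/8,205+(y-360)/8)
cs=[px2w('top',*f(*p),70) for p in[(80,30),(455,118),(410,325),(30,237)]]
print('corners',np.round(cs),'yaw',np.degrees(np.arctan2(*(cs[1]-cs[0])[[1,0]])))
ctr=np.mean(cs,0);print(ctr)
kw=px2w('top',*f(339,195),82);print('kw',kw)
kn=px2w('top',*f(147,150),103);print('kn',kn,np.linalg.norm((kw-kn)[:2]))
print('slot',px2w('top',*f(338,211),82)-px2w('top',*f(343,184),82))
print('bar mark',px2w('top',*f(143,180),117)-px2w('top',*f(145,155),117))
print('key', [px2w('top',*g(*p),z).round(1) for p,z in[((270,541),91),((393,538),91),((352,540),48),((178,540),48)]])
# wrist target helper
c=env.calibration('wrist');o=env.get_obs();R=Ro.from_rotvec(o['eef_rot']).as_matrix()
print('cam in tool',R.T@(-np.array(c['R']).T@np.array(c['t']).ravel()-o['tool_pos']),(R.T@np.array(c['R']).T).round(2))
E
```

```text
corners [[ 619.   74.   70.]
 [ 566. -162.   70.]
 [ 437. -133.   70.]
 [ 488.  102.   70.]] yaw -102.6488643175634
[527.55278102 -29.88386021  70.        ]
kw [516.14760883 -87.96811964  82.        ]
kn [540.69923073  30.22927248 103.        ] 120.72036134633407
slot [-16.63705738   3.08089779   0.        ]
bar mark [-14.81874324   0.99322056   0.        ]
key [array([465.9, 254.3,  91. ]), array([467.3, 217.2,  91. ]), array([466.4, 239.8,  48. ]), array([465.8, 295. ,  48. ])]
cam in tool [ 7.83808975e+01 -9.34409073e-04 -1.43259803e+02] [[-0.   -0.95 -0.31]
 [ 1.   -0.    0.  ]
 [-0.   -0.31  0.95]]
```

>>> arm_command:
  moves:
    - {"offset": [-521,-476,0],"angular": [0,0,0],"jaw": 60}
    - {"offset": [-521,-476,0],"angular": [0,0,0],"jaw": 60}
    - {"offset": [-521,-476,0],"angular": [0,0,0],"jaw": 60}
    - {"offset": [-521,-476,0],"angular": [0,0,0],"jaw": 60}
    - {"offset": [-521,-476,0],"angular": [0,0,0],"jaw": 60}
    - {"offset": [-521,-476,0],"angular": [0,0,0],"jaw": 60}
    - {"offset": [-521,-476,0],"angular": [0,0,0],"jaw": 60}
    - {"offset": [-521,-476,0],"angular": [0,0,0],"jaw": 60}
    - {"offset": [-521,-476,0],"angular": [0,0,0],"jaw": 60}
    - {"offset": [-521,-476,0],"angular": [0,0,0],"jaw": 60}
    - {"offset": [-521,-476,0],"angular": [0,0,0],"jaw": 60}
    - {"offset": [-521,-476,0],"angular": [0,0,0],"jaw": 60}
    - {"offset": [-521,-476,0],"angular": [0,0,0],"jaw": 60}
    - {"offset": [-521,-476,0],"angular": [0,0,0],"jaw": 60}
    - {"offset": [-521,-476,0],"angular": [0,0,0],"jaw": 60}
    - {"offset": [-521,-476,0],"angular": [0,0,0],"jaw": 60}

```text
clock: 2.1
tool_pos: [540.7, 31.2, 231.5]
eef_rot: [0.347, 3.122, 0.0]
ft_force: [0.3, 0.3, -0.4]
gripper_width: 65.4
gripper_force: 0.0
```

```bash
python3 - <<'E'
from h import *
st(); im=snap('wrist','d.png',s=1.5)
for X in[(541,30,110),(516,-88,82)]: print(w2px('wrist',X)*1.5)
E
```

```text
{'clock': np.float64(2.1), 'joint_pos': array([-0.08 , -0.148,  1.806,  0.   ,  1.483, -1.429]), 'tool_pos': array([540.656,  31.2  , 231.47 ]), 'eef_rot': array([0.347, 3.122, 0.   ]), 'ft_force': array([ 0.312,  0.264, -0.38 ]), 'torque': array([ 0.006, -0.054,  0.003]), 'gripper_force': np.float64(0.0), 'gripper_width': np.float64(65.402)}
[379.99406456 275.71126223]
[186.05017635 265.41314653]
```

View pics/d.png

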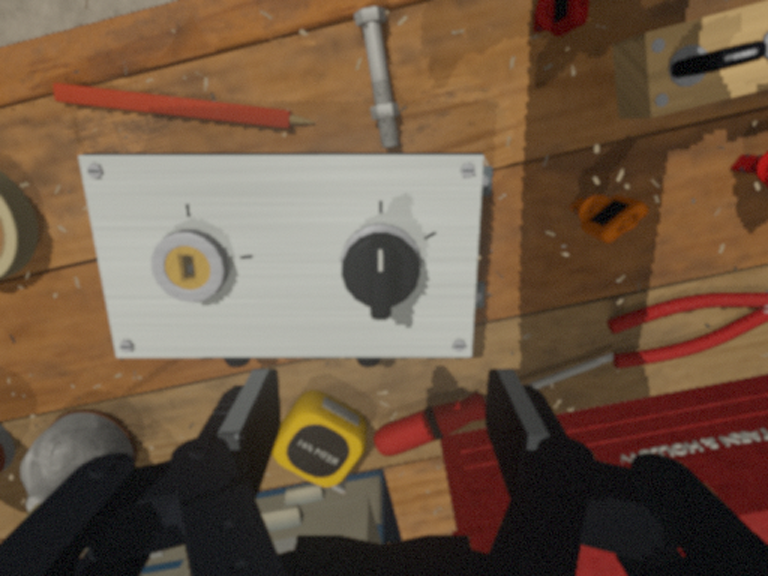

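The wrist view shows the knob at (381,268) with its bar vertical, along the tool's x, and the slot at (187,267), also along the tool's x. I descend and grip the bar.

>>> arm_command:
  moves:
    - {"offset": [0,-1,60],"angular": [0,0,0],"jaw": 60}
    - {"offset": [0,-1,115],"angular": [0,0,0],"jaw": 60}
    - {"offset": [0,-1,131],"angular": [0,0,0],"jaw": 80}
    - {"offset": [0,-1,131],"angular": [0,0,0],"jaw": 255}
    - {"offset": [0,-1,131],"angular": [0,0,0],"jaw": 255}
    - {"offset": [0,-1,131],"angular": [0,0,0],"jaw": 255}
    - {"offset": [0,-1,131],"angular": [0,0,0],"jaw": 255}
    - {"offset": [0,-1,131],"angular": [0,0,0],"jaw": 255}
    - {"offset": [0,-1,131],"angular": [0,0,0],"jaw": 255}
  force: 50

```text
clock: 3.28
tool_pos: [542.7, 29.2, 101.8]
eef_rot: [0.349, 3.117, 0.001]
ft_force: [5.7, 1.2, 3.3]
gripper_width: 10.7
gripper_force: 51.5
```

>>> arm_command:
  moves:
    - {"offset": [0,0,4],"angular": [0,0,0],"jaw": 255}
    - {"offset": [0,0,8],"angular": [0,0,0],"jaw": 255}
    - {"offset": [0,0,9],"angular": [0,0,0],"jaw": 255}
    - {"offset": [0,0,9],"angular": [0,0,0],"jaw": 255}

```text
clock: 3.78
tool_pos: [543.1, 29.2, 96.3]
eef_rot: [0.348, 3.118, 0.0]
ft_force: [-3.6, 1.0, 22.9]
gripper_width: 10.4
gripper_force: 54.1
```

>>> arm_command:
  moves:
    - {"offset": [0,0,0],"angular": [0,0,9],"jaw": 255}
    - {"offset": [0,0,0],"angular": [0,0,18],"jaw": 255}
    - {"offset": [0,0,0],"angular": [0,0,27],"jaw": 255}
    - {"offset": [0,0,0],"angular": [0,0,36],"jaw": 255}
    - {"offset": [0,0,0],"angular": [0,0,45],"jaw": 255}
    - {"offset": [0,0,0],"angular": [0,0,54],"jaw": 255}
    - {"offset": [0,0,0],"angular": [0,0,61],"jaw": 255}
    - {"offset": [0,0,0],"angular": [0,0,63],"jaw": 255}
    - {"offset": [0,0,0],"angular": [0,0,63],"jaw": 255}

```text
clock: 4.9
tool_pos: [542.7, 28.7, 96.3]
eef_rot: [1.924, 2.479, 0.001]
ft_force: [-5.2, -0.1, 24.2]
gripper_width: 10.6
gripper_force: 55.0
```

```bash
python3 - <<'E'
from h import *
o=st(); R=Ro.from_rotvec(o['eef_rot']).as_matrix();print(R.round(3)); print(np.degrees(np.arctan2(R[1,0],R[0,0])))
E
```

```text
{'clock': np.float64(4.9), 'joint_pos': array([-0.083, -0.019,  1.921, -0.002,  1.237, -0.334]), 'tool_pos': array([542.685,  28.683,  96.274]), 'eef_rot': array([1.924e+00, 2.479e+00, 1.000e-03]), 'ft_force': array([-5.199, -0.13 , 24.205]), 'torque': array([-0.035,  0.947,  0.723]), 'gripper_force': np.float64(54.983), 'gripper_width': np.float64(10.608)}
[[-0.248  0.969  0.003]
 [ 0.969  0.248 -0.002]
 [-0.002  0.002 -1.   ]]
104.36442638789786
```

>>> arm_command:
  moves:
    - {"offset": [0,0,-4],"angular": [0,0,0],"jaw": 255}
    - {"offset": [0,0,-8],"angular": [0,0,0],"jaw": 255}
    - {"offset": [0,0,-10],"angular": [0,0,0],"jaw": 255}
    - {"offset": [0,0,-10],"angular": [0,0,0],"jaw": 60}
    - {"offset": [0,0,-10],"angular": [0,0,0],"jaw": 60}
    - {"offset": [0,0,-10],"angular": [0,0,0],"jaw": 60}
    - {"offset": [0,0,-10],"angular": [0,0,0],"jaw": 60}
    - {"offset": [0,0,-60],"angular": [0,0,0],"jaw": 60}
    - {"offset": [0,0,-115],"angular": [0,0,0],"jaw": 60}
    - {"offset": [0,0,-145],"angular": [0,0,0],"jaw": 60}
    - {"offset": [0,0,-145],"angular": [0,0,0],"jaw": 60}

```text
clock: 6.28
tool_pos: [542.5, 29.1, 239.9]
eef_rot: [1.926, 2.475, 0.005]
ft_force: [1.1, -0.4, -0.5]
gripper_width: 65.7
gripper_force: 0.0
```

```bash
python3 - <<'E'
from h import *
st(); im=snap('wrist','e.png',s=1.5)
for X in[(541,30,110),(516,-88,82)]: print(w2px('wrist',X)*1.5)
E
```

```text
{'clock': np.float64(6.275), 'joint_pos': array([-0.083, -0.153,  1.797, -0.   ,  1.491, -0.332]), 'tool_pos': array([542.455,  29.068, 239.89 ]), 'eef_rot': array([1.926, 2.475, 0.005]), 'ft_force': array([ 1.134, -0.379, -0.484]), 'torque': array([-0.01 ,  0.002,  0.023]), 'gripper_force': np.float64(0.0), 'gripper_width': np.float64(65.675)}
[379.91086232 272.31000261]
[304.26980299 409.90633553]
```

View pics/e.png

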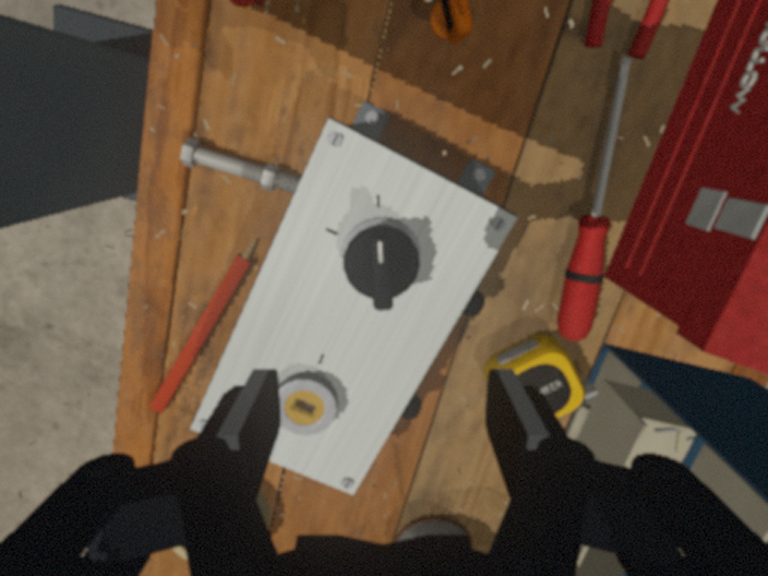

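The knob now points at the other tick (its mark at (380,250) is in line with the tick at (378,200)). Next I go above the key.

```bash
python3 - <<'E'
from h import *
print(px2w('wrist',303.5/1.5,407/1.5,82),px2w('wrist',380/1.5,300/1.5,117))
E
```

```text
[515.02058632 -85.85103926  82.        ] [544.59134927  15.98530252 117.        ]
```

>>> arm_command:
  moves:
    - {"offset": [60,-6,0],"angular": [0,0,5],"jaw": 60}
    - {"offset": [120,-12,0],"angular": [0,0,12.4],"jaw": 60}
    - {"offset": [180,-18,0],"angular": [0,0,12.4],"jaw": 60}
    - {"offset": [221,-22,0],"angular": [0,0,12.4],"jaw": 60}
    - {"offset": [221,-22,0],"angular": [0,0,12.4],"jaw": 60}
    - {"offset": [221,-22,0],"angular": [0,0,12.4],"jaw": 60}

```text
clock: 7.08
tool_pos: [464.5, 237.4, 234.4]
eef_rot: [-2.185, -2.256, 0.005]
ft_force: [-0.1, 0.1, -0.1]
gripper_width: 65.5
gripper_force: 0.0
```

```bash
python3 - <<'E'
from h import *
st(); im=snap('wrist','f.png',s=1.5)
for X in[(466.5,238,91),(466.5,238,48)]: print(w2px('wrist',X)*1.5)
E
```

```text
{'clock': np.float64(7.075), 'joint_pos': array([ 3.300e-01, -1.970e-01,  1.845e+00, -1.000e-03,  1.497e+00,
        2.980e-01]), 'tool_pos': array([464.542, 237.372, 234.434]), 'eef_rot': array([-2.185, -2.256,  0.005]), 'ft_force': array([-0.12 ,  0.099, -0.067]), 'torque': array([-0.053,  0.027, -0.011]), 'gripper_force': np.float64(0.0), 'gripper_width': np.float64(65.512)}
[383.56289168 264.97411512]
[383.52872496 248.59663358]
```

View pics/f.png

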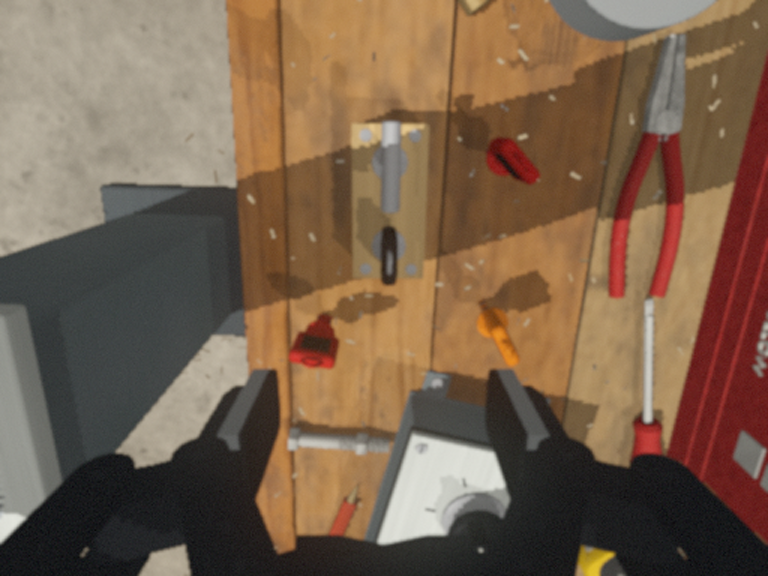

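The wrist view shows the black switch key with its flange at (389,245) and its handle from (389,228) to (389,283), lined up with the tool's x. The tee key is at (390,165). The red key (318,345) and orange key (497,335) are look-alikes and stay put. I descend and grip with moderate force.

>>> arm_command:
  moves:
    - {"offset": [3.5,4,60],"angular": [0,0,0],"jaw": 60}
    - {"offset": [3.5,4,120],"angular": [0,0,0],"jaw": 60}
    - {"offset": [3.5,4,165],"angular": [0,0,0],"jaw": 60}
    - {"offset": [3.5,4,178],"angular": [0,0,0],"jaw": 60}
    - {"offset": [3.5,4,178],"angular": [0,0,0],"jaw": 255}
    - {"offset": [3.5,4,178],"angular": [0,0,0],"jaw": 255}
    - {"offset": [3.5,4,178],"angular": [0,0,0],"jaw": 255}
    - {"offset": [3.5,4,178],"angular": [0,0,0],"jaw": 255}
    - {"offset": [3.5,4,178],"angular": [0,0,0],"jaw": 255}
    - {"offset": [3.5,4,178],"angular": [0,0,0],"jaw": 255}
  force: 50

```text
clock: 8.38
tool_pos: [469.4, 242.1, 60.3]
eef_rot: [2.185, 2.257, 0.001]
ft_force: [-4.1, -0.9, 6.4]
gripper_width: 9.0
gripper_force: 52.5
```

>>> arm_command:
  moves:
    - {"offset": [0,0,-8],"angular": [0,0,0],"jaw": 255}
    - {"offset": [0,0,-20],"angular": [0,0,0],"jaw": 255}
    - {"offset": [0,0,-40],"angular": [0,0,0],"jaw": 255}
    - {"offset": [0,0,-75],"angular": [0,0,0],"jaw": 255}
    - {"offset": [0,0,-115],"angular": [0,0,0],"jaw": 255}
    - {"offset": [0,0,-115],"angular": [0,0,0],"jaw": 255}
    - {"offset": [0,0,-115],"angular": [0,0,0],"jaw": 255}

```text
clock: 9.25
tool_pos: [468.9, 241.6, 173.4]
eef_rot: [2.185, 2.257, 0.0]
ft_force: [-0.4, -0.1, -0.1]
gripper_width: 9.0
gripper_force: 51.7
```

```bash
python3 - <<'E'
from h import *
o=st(); R=Ro.from_rotvec(o['eef_rot']).as_matrix(); print(np.degrees(np.arctan2(R[1,0],R[0,0])))
a=snap('wrist','g1.png',(156,90,356,290),3);b=snap('side','g2.png',(170,60,370,260),1)
b=cv2.resize(b,(200,200)); 
im=np.zeros((600,800,3),np.uint8); im[:600,:600]=a; im[:200,600:]=b; cv2.imwrite('pics/g.png',im)
T=lambda p:w2px('wrist',R@np.array(p)+o['tool_pos'])
for p in[(0,0,0),(0,0,10),(12,0,10),(-12,0,10),(0,0,44)]: print(p,(T(p)-[156,90])*3)
print(w2px('side',o['tool_pos']))
E
```

```text
{'clock': np.float64(9.25), 'joint_pos': array([ 0.335, -0.14 ,  1.897, -0.   ,  1.384,  0.303]), 'tool_pos': array([468.922, 241.562, 173.364]), 'eef_rot': array([2.185, 2.257, 0.   ]), 'ft_force': array([-0.361, -0.104, -0.07 ]), 'torque': array([-0.004,  0.072,  0.01 ]), 'gripper_force': np.float64(51.669), 'gripper_width': np.float64(9.049)}
91.83457151936076
(0, 0, 0) [294.68890548 499.15628604]
(0, 0, 10) [294.93993739 470.41913476]
(12, 0, 10) [294.85498154 406.64169325]
(-12, 0, 10) [295.02123604 531.45107937]
(0, 0, 44) [295.61579437 393.04966786]
[263.25232734 213.96117004]
```

View pics/g.png

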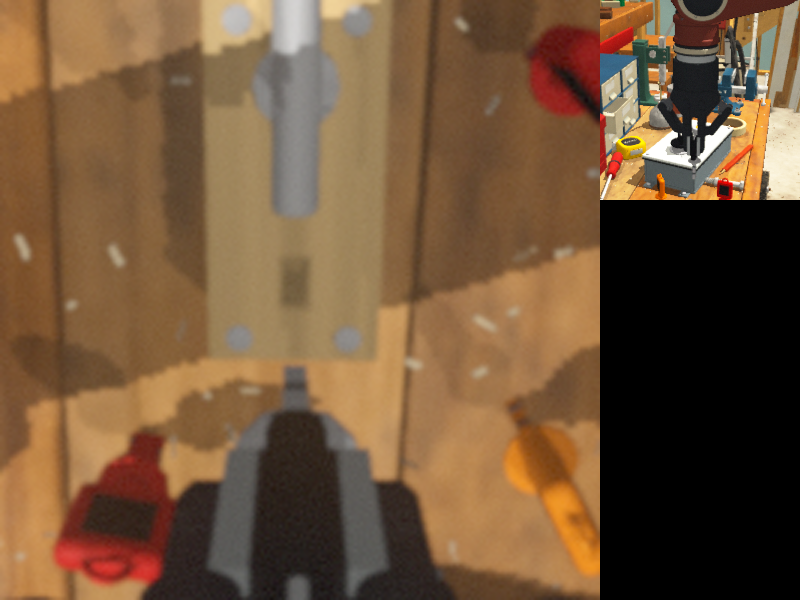

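The picture shows the key held upright, with its blade tip at about (295,367) and its flange's front rim at about (295,408). The block slot is empty and the tee key is undisturbed at (295,110).

```bash
python3 - <<'E'
from h import *
o=env.get_obs(); R=Ro.from_rotvec(o['eef_rot']).as_matrix()
T=lambda p:(w2px('wrist',R@np.array(p)+o['tool_pos'])-[156,90])*3
for x0 in(0,-2,-4): print(x0,T((x0+6,0,49.3)),T((x0+12,0,15.3)),T((x0+12,0,12.3)))
print(px2w('wrist',156+295/3,90+282/3,45))
E
```

```text
0 [291.39315859 355.11208377] [290.36884287 391.97594821] [290.26669376 398.77134209]
-2 [291.41504041 363.95772049] [290.39874043 402.44600292] [290.29746737 409.39307699]
-4 [291.43679179 372.75062254] [290.42842449 412.84128819] [290.32801752 419.93768563]
[468.52514834 240.31810662  45.        ]
```

>>> arm_command:
  moves:
    - {"offset": [-50,5,-5],"angular": [0,0,-10],"jaw": 255}
    - {"offset": [-100,10,-5],"angular": [0,0,-20],"jaw": 255}
    - {"offset": [-150,15,-5],"angular": [0,0,-30],"jaw": 255}
    - {"offset": [-200,20,-5],"angular": [0,0,-40],"jaw": 255}
    - {"offset": [-250,25,-5],"angular": [0,0,-50],"jaw": 255}
    - {"offset": [-290,30,-5],"angular": [0,0,-60],"jaw": 255}
    - {"offset": [-320,34,0],"angular": [0,0,-70],"jaw": 255}
    - {"offset": [-329.6,34.7,20],"angular": [0,0,-75.6],"jaw": 255}
    - {"offset": [-329.6,34.7,25],"angular": [0,0,-75.6],"jaw": 255}
    - {"offset": [-329.6,34.7,25],"angular": [0,0,-75.6],"jaw": 255}
    - {"offset": [-329.6,34.7,25],"angular": [0,0,-75.6],"jaw": 255}

```text
clock: 10.72
tool_pos: [514.5, -86.1, 148.8]
eef_rot: [0.343, 3.122, -0.0]
ft_force: [-0.2, -0.5, -0.8]
gripper_width: 9.3
gripper_force: 51.6
```

```bash
python3 - <<'E'
from h import *
o=st(); R=Ro.from_rotvec(o['eef_rot']).as_matrix(); print(np.degrees(np.arctan2(R[1,0],R[0,0])))
a=snap('wrist','i1.png',(176,110,336,260),4)
cv2.imwrite('pics/i.png',a)
T=lambda p:(w2px('wrist',R@np.array(p)+o['tool_pos'])-[176,110])*4
for p in[(-2.3+6,0,49.3),(-2.3,0,65),(0,0,0)]: print(p,T(p))
print((w2px('wrist',(516.3,-87.2,82))-[176,110])*4)
E
```

```text
{'clock': np.float64(10.725), 'joint_pos': array([-0.309, -0.131,  1.932,  0.   ,  1.34 , -1.66 ]), 'tool_pos': array([514.51 , -86.143, 148.793]), 'eef_rot': array([ 0.343,  3.122, -0.   ]), 'ft_force': array([-0.25 , -0.505, -0.774]), 'torque': array([ 0.029, -0.038, -0.067]), 'gripper_force': np.float64(51.575), 'gripper_width': np.float64(9.347)}
167.44672571753097
(3.7, 0, 49.3) [314.0032621  398.55651851]
(-2.3, 0, 65) [313.9942444  398.15454972]
(0, 0, 0) [314.19504028 570.70178059]
[310.26219759 392.42789377]
```

View pics/i.png

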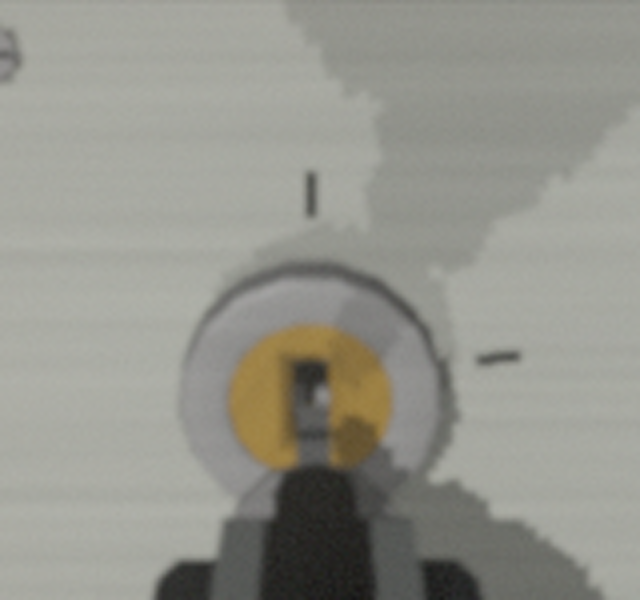

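The boss and slot are centred at about (310,400) and the blade comes down at column 314, so I correct by about -0.9 and -0.75 mm in tool x and y. Then I descend gently into the mouth.

>>> arm_command:
  moves:
    - {"offset": [-0.9,-0.75,0],"angular": [0,0,0],"jaw": 255}
    - {"offset": [-0.9,-0.75,8],"angular": [0,0,0],"jaw": 255}
    - {"offset": [-0.9,-0.75,15],"angular": [0,0,0],"jaw": 255}
    - {"offset": [-0.9,-0.75,19],"angular": [0,0,0],"jaw": 255}
    - {"offset": [-0.9,-0.75,22],"angular": [0,0,0],"jaw": 255}
    - {"offset": [-0.9,-0.75,25],"angular": [0,0,0],"jaw": 255}
    - {"offset": [-0.9,-0.75,25],"angular": [0,0,0],"jaw": 255}

```text
clock: 11.65
tool_pos: [514.9, -87.6, 123.1]
eef_rot: [-0.344, -3.122, -0.0]
ft_force: [0.2, 0.1, -0.4]
gripper_width: 9.2
gripper_force: 51.6
```

The tip is about 8 mm into the slot with no contact force. Now I bear down lightly with a wiggle along y.

>>> arm_command:
  moves:
    - {"offset": [0,0,2],"angular": [0,0,0],"jaw": 255}
    - {"offset": [0,1.2,3],"angular": [0,0,0],"jaw": 255}
    - {"offset": [0,-1.2,3.5],"angular": [0,0,0],"jaw": 255}
    - {"offset": [0,1.2,4],"angular": [0,0,0],"jaw": 255}
    - {"offset": [0,-1.2,4.5],"angular": [0,0,0],"jaw": 255}
    - {"offset": [0,1.2,5],"angular": [0,0,0],"jaw": 255}
    - {"offset": [0,-1.2,5.5],"angular": [0,0,0],"jaw": 255}
    - {"offset": [0,1.2,6],"angular": [0,0,0],"jaw": 255}
    - {"offset": [0,-1.2,6.5],"angular": [0,0,0],"jaw": 255}
    - {"offset": [0,0,7],"angular": [0,0,0],"jaw": 255}

```text
clock: 12.9
tool_pos: [514.7, -87.5, 115.8]
eef_rot: [-0.344, -3.122, -0.001]
ft_force: [0.2, 0.5, -0.5]
gripper_width: 9.1
gripper_force: 51.6
```

>>> arm_command:
  moves:
    - {"offset": [0,0,2],"angular": [0,0,0],"jaw": 255}
    - {"offset": [0,1.2,3],"angular": [0,0,0],"jaw": 255}
    - {"offset": [0,-1.2,3.5],"angular": [0,0,0],"jaw": 255}
    - {"offset": [0,1.2,4],"angular": [0,0,0],"jaw": 255}
    - {"offset": [0,-1.2,4.5],"angular": [0,0,0],"jaw": 255}
    - {"offset": [0,1.2,5],"angular": [0,0,0],"jaw": 255}
    - {"offset": [0,-1.2,5.5],"angular": [0,0,0],"jaw": 255}
    - {"offset": [0,1.2,6],"angular": [0,0,0],"jaw": 255}
    - {"offset": [0,-1.2,6.5],"angular": [0,0,0],"jaw": 255}
    - {"offset": [0,1.2,7],"angular": [0,0,0],"jaw": 255}
    - {"offset": [0,-1.2,7.5],"angular": [0,0,0],"jaw": 255}
    - {"offset": [0,1.2,8],"angular": [0,0,0],"jaw": 255}
    - {"offset": [0,-1.2,8.5],"angular": [0,0,0],"jaw": 255}
    - {"offset": [0,0,9],"angular": [0,0,0],"jaw": 255}

```text
clock: 14.65
tool_pos: [514.8, -87.6, 106.9]
eef_rot: [-0.344, -3.122, 0.0]
ft_force: [-0.6, -0.5, -0.3]
gripper_width: 9.4
gripper_force: 51.9
```

>>> arm_command:
  moves:
    - {"offset": [0,1,1],"angular": [0,0,0],"jaw": 255}
    - {"offset": [0,-1,2],"angular": [0,0,0],"jaw": 255}
    - {"offset": [0,1,3],"angular": [0,0,0],"jaw": 255}
    - {"offset": [0,-1,4],"angular": [0,0,0],"jaw": 255}
    - {"offset": [0,1,5],"angular": [0,0,0],"jaw": 255}
    - {"offset": [0,-1,6],"angular": [0,0,0],"jaw": 255}
    - {"offset": [0,0,7],"angular": [0,0,0],"jaw": 255}
    - {"offset": [0,0,8],"angular": [0,0,0],"jaw": 255}
    - {"offset": [0,0,9],"angular": [0,0,0],"jaw": 255}
    - {"offset": [0,0,9],"angular": [0,0,0],"jaw": 255}

```text
clock: 15.9
tool_pos: [515.1, -87.7, 98.3]
eef_rot: [0.344, 3.122, -0.0]
ft_force: [0.3, -1.0, 2.9]
gripper_width: 9.4
gripper_force: 52.3
```

>>> arm_command:
  moves:
    - {"offset": [0,0,1],"angular": [0,0,0],"jaw": 255}
    - {"offset": [0,0,2],"angular": [0,0,0],"jaw": 255}
    - {"offset": [0,0,3],"angular": [0,0,0],"jaw": 255}
    - {"offset": [0,0,3],"angular": [0,0,0],"jaw": 255}

```text
clock: 16.4
tool_pos: [515.3, -87.8, 97.1]
eef_rot: [-0.344, -3.123, 0.001]
ft_force: [-4.8, -0.4, 11.9]
gripper_width: 9.2
gripper_force: 53.8
```

The key is home: TCP z is 97.1 against about 97.3 expected, and the bottom gives firm resistance. Now I turn it about the key's axis, which sits 2.3 mm behind the TCP along x.

>>> arm_command:
  moves:
    - {"offset": [0,0.4,0],"angular": [0,0,9],"jaw": 255}
    - {"offset": [-0.1,0.7,0],"angular": [0,0,18],"jaw": 255}
    - {"offset": [-0.25,1.05,0],"angular": [0,0,27],"jaw": 255}
    - {"offset": [-0.45,1.35,0],"angular": [0,0,36],"jaw": 255}
    - {"offset": [-0.7,1.65,0],"angular": [0,0,45],"jaw": 255}
    - {"offset": [-0.95,1.85,0],"angular": [0,0,54],"jaw": 255}
    - {"offset": [-1.25,2.05,0],"angular": [0,0,63],"jaw": 255}
    - {"offset": [-1.6,2.2,0],"angular": [0,0,72],"jaw": 255}
    - {"offset": [-1.95,2.3,0],"angular": [0,0,81],"jaw": 255}
    - {"offset": [-2.1,2.3,0],"angular": [0,0,85],"jaw": 255}
    - {"offset": [-2.1,2.3,0],"angular": [0,0,85],"jaw": 255}

```text
clock: 17.77
tool_pos: [517.0, -86.9, 97.1]
eef_rot: [2.363, 2.07, -0.005]
ft_force: [-7.9, -2.7, 13.6]
gripper_width: 9.5
gripper_force: 53.9
```

```bash
python3 - <<'E'
from h import *
o=st(); R=Ro.from_rotvec(o['eef_rot']).as_matrix(); print(np.degrees(np.arctan2(R[1,0],R[0,0])))
E
```

```text
{'clock': np.float64(17.775), 'joint_pos': array([-0.307, -0.064,  1.962, -0.003,  1.245, -0.174]), 'tool_pos': array([516.988, -86.852,  97.116]), 'eef_rot': array([ 2.363,  2.07 , -0.005]), 'ft_force': array([-7.882, -2.651, 13.638]), 'torque': array([-0.476,  1.431,  0.049]), 'gripper_force': np.float64(53.862), 'gripper_width': np.float64(9.477)}
82.44404924299941
```

>>> arm_command:
  moves:
    - {"offset": [0,0,0],"angular": [0,0,3],"jaw": 255}
    - {"offset": [0,0,0],"angular": [0,0,6],"jaw": 255}
    - {"offset": [0,0,0],"angular": [0,0,9],"jaw": 255}
    - {"offset": [0,0,0],"angular": [0,0,9],"jaw": 255}

```text
clock: 18.27
tool_pos: [517.1, -86.9, 97.1]
eef_rot: [2.518, 1.878, -0.005]
ft_force: [-7.3, -1.7, 12.9]
gripper_width: 9.4
gripper_force: 53.8
```

```bash
python3 - <<'E'
from h import *
o=st(); R=Ro.from_rotvec(o['eef_rot']).as_matrix(); print(np.degrees(np.arctan2(R[1,0],R[0,0])))
E
```

```text
{'clock': np.float64(18.275), 'joint_pos': array([-0.307, -0.063,  1.962, -0.003,  1.244, -0.017]), 'tool_pos': array([517.06 , -86.899,  97.063]), 'eef_rot': array([ 2.518,  1.878, -0.005]), 'ft_force': array([-7.256, -1.723, 12.919]), 'torque': array([-0.506,  1.344,  0.045]), 'gripper_force': np.float64(53.81), 'gripper_width': np.float64(9.433)}
73.45234004829118
```

```bash
python3 - <<'E'
from h import *
a=snap('wrist','j1.png',(156,90,356,290),3);b=snap('top','j2.png',(270,180,330,240),5)[:,:200]
im=np.zeros((600,800,3),np.uint8); im[:,:600]=a; im[:300,600:]=b
c=snap('side','j3.png',(215,165,315,265),2); im[300:500,600:]=c
cv2.imwrite('pics/j.png',im); st()
E
```

```text
{'clock': np.float64(18.425), 'joint_pos': array([-0.307, -0.064,  1.962, -0.003,  1.244, -0.017]), 'tool_pos': array([517.093, -86.92 ,  97.096]), 'eef_rot': array([ 2.517,  1.879, -0.005]), 'ft_force': array([-7.594, -2.509, 13.205]), 'torque': array([-0.471,  1.317,  0.065]), 'gripper_force': np.float64(53.811), 'gripper_width': np.float64(9.217)}
```

View pics/j.png

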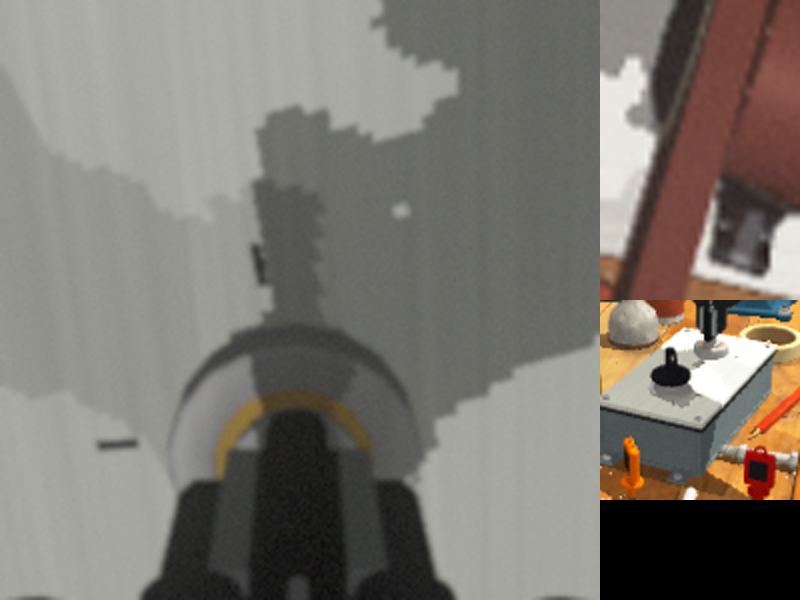

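The picture shows the flange lying on the brass plug face at (295,410). The tool points about 10° past the stop tick at (258,265), which fits the slot play. I turn a little more until the stop shows in the torque.

>>> arm_command:
  moves:
    - {"offset": [0,0,0],"angular": [0,0,2],"jaw": 255}
    - {"offset": [0,0,0],"angular": [0,0,4],"jaw": 255}
    - {"offset": [0,0,0],"angular": [0,0,4],"jaw": 255}

```text
clock: 18.8
tool_pos: [517.1, -86.9, 97.1]
eef_rot: [2.581, 1.79, -0.005]
ft_force: [-7.2, -2.1, 13.1]
gripper_width: 9.3
gripper_force: 53.9
```

```bash
python3 - <<'E'
from h import *
o=st(); R=Ro.from_rotvec(o['eef_rot']).as_matrix(); print(np.degrees(np.arctan2(R[1,0],R[0,0])))
E
```

```text
{'clock': np.float64(18.8), 'joint_pos': array([-0.307, -0.064,  1.962, -0.003,  1.244,  0.052]), 'tool_pos': array([517.103, -86.856,  97.08 ]), 'eef_rot': array([ 2.581,  1.79 , -0.005]), 'ft_force': array([-7.163, -2.065, 13.074]), 'torque': array([-0.419,  1.322,  0.254]), 'gripper_force': np.float64(53.889), 'gripper_width': np.float64(9.281)}
69.49611574077117
```

The torque rose from 0.05 to 0.25 N m, so the plug is at its stop with the grip held. I hand in the job.

```bash
python3 -c "
from h import *
st(); print(env.finish_job())"
```

```text
{'clock': np.float64(18.8), 'joint_pos': array([-0.307, -0.064,  1.962, -0.003,  1.244,  0.052]), 'tool_pos': array([517.103, -86.856,  97.08 ]), 'eef_rot': array([ 2.581,  1.79 , -0.005]), 'ft_force': array([-7.163, -2.065, 13.074]), 'torque': array([-0.419,  1.322,  0.254]), 'gripper_force': np.float64(53.889), 'gripper_width': np.float64(9.281)}
the job is handed in; nothing more can be done
None
```

I handed the job in at 18.8 s: the stop knob is turned to run and released, and the switch key is fully home and held clockwise at its stop in the fingers; the hand-in returned no verdict.

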